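# Unload the laser-marking fixture

### The arm

A 7-joint arm with a two-finger parallel gripper is mounted at the origin on the work surface. World frame = base frame: x ahead of the robot, y to its left, z up, the work surface at z = 0. Lengths are in m, angles in rad, forces in N, time in s.
With the tool pointing down it reaches from about 0.4 to 0.85 m from the base axis. Payload 4.5 kg.
Tool frame: the origin (TCP) lies at the very end of the fingers, on their centre line; the grasp point (between the pads) lies 19 mm behind it; z points along the fingers, y is the line along which they close (so a half turn about z gives the same grasp; the last joint's range is limited). The gripper opens to 88 mm and grips with 3 to 60 N. Pads are 18 mm wide; open, the fingers measure 123 mm over their backs; the gripper's body (75 mm by 187 mm) begins 45 mm behind the grasp point.
Start: joints at [-1.088, 0.689, -0.195, 1.565, 0.157, 0.902, -0.215], TCP at [0.271, 0.563, 0.239] pointing down, gripper open.
Joint ranges: [-3.01, 3.01], [-0.46, 2.08], [-1.47, 1.51], [0.13, 2.56], [-1, 4.14], [0.04, 2.09], [-2.66, 2.66]. Speed limits (rad/s): [2.57, 2.57, 3.14, 3.14, 3.14, 3.14, 3.14].

### API

Orientations are given as a unit quaternion [x, y, z, w].
In Python, from plant import r gives the robot as it stands. The module is installed in compiled form; this text tells all that it offers.
- The arm moves only by the shell command python3 -m pendant 'ROWS' [FORCE]. ROWS is JSON, one flat list of numbers, 7 for each row, row after row: the opening, from 0 (shut) to 1 (fully open), then the shift along the tool's x, y, z scaled (see below), then the turn, a rotation vector about the tool's x, y, z scaled (see below). A call has 1 to 12 rows; each row is the pose to reach, as a shift and turn from the pose commanded when the call began, along the tool's axes at that moment; what a row does not reach only later rows make up. The controller multiplies each number of a shift by 0.15 m and each number of a turn by pi/2 rad. A row lasts 1/10 s, in which the tool goes at most 50 mm and 8.59 degrees, less where a joint would pass 70% of its speed; a pose out of reach is approached as far as the arm can. A call with a number of a shift or a turn outside -1 to 1 is refused whole. A call with a gripper value outside its range is refused whole. The fingers move at their own pace and stop on an object; FORCE is the grip in N (left out, the last holds). Time passes only in rows, so rows that repeat a pose let the fingers close. It gives the time, the measured TCP pose, the force, the opening and the grip force at its end, in the units of the state.
- r.get_state(): the state, without advancing time (a new reading comes with each control period).
- r.snapshot(name): name is "scene" or "top"; returns a dict with "img" (400x640x3 uint8, red, green, blue), "mtx" (3x3 intrinsics, pixels), "k1" (the pictures are not rectified: a ray, as slopes to the right and down, at radius r is drawn at 1 + k1 r^2 times it, then the intrinsics apply), "cam_to_world" (4x4, takes a point from camera to world coordinates). Camera axes: x right, y up, looking along -z (the intrinsics and any distortion apply to the point x, -y, -z); pixel columns grow to the right and rows downward; lengths in m; the calibration is good to about 2 mm. A picture is of the moment at which its call begins. There is no depth.
- r.finish_job(): hands the job in; it is judged then, once.
The state is a dict: "clock": time; "q": joint angles; "qd": joint speeds; "joint_torque": joint torques, N m; "tool_pos": TCP position; "eef_rot": TCP orientation; "contact_force": force on the tool from outside, world axes, zero at the start; "moment": the same for the moment, N m; "opening": opening from 0.0 (shut) to 1.0 (fully open); "finger_force": force on a finger pad.
Only numpy, scipy, OpenCV 4.12 (cv2) and the standard library are available. Lean on these libraries where they do the work, as an engineer would, in place of code of your own. Each camera call takes 0.05 s, during which the arm holds its last target. There are 200 camera calls.

### The job

The housing in the marking fixture is finished. First make the laser safe by turning the selector lever on the control box from the red mark to the green mark, so that it clicks in there; then slide the fixture's jaw fully open by its orange tab, lift the housing out and set it down upright on the green pad in the blue crate, without dropping it. Leave the selector on green and the jaw open, do not press the emergency stop, and do not disturb the housing already in the crate, the fan, the bottle or the screwdriver.

Things in the scene. Friction and masses are not known exactly. Their poses are not given: they have to be found in the camera images.
- control_box: grey box, 200 (x) x 170 (y) x 60 mm high, fixed. Origin: centre of its underside. Selector axis vertical at x +22 mm, y 0. On its top four round marks lie 66 mm from that axis: red (painted on) at selector value 0; green, yellow and blue in any order at 0.75, 1.5, 2.25. A red emergency stop stands on the top at x +74, y -52 mm
- selector (a joint): angle of the black selector lever (rad), growing anticlockwise seen from above. At 0 (red mark, where it starts) the lever points along (-0.431, +0.902) in the box's x, y; at 1.125 along the box's -x. Detents hold it at 0, 0.75, 1.5 and 2.25 (about 0.15 N m to leave one); stops at -0.12 and 2.37
- selector_axis (a point): point on the selector's axis at the mid-height of its lever, 22 mm above the box's top. The hub is 40 mm across; the lever reaches from the axis to 52 mm radius, is 12 mm wide and stands from 9 to 35 mm above the box's top. Its frame turns with the lever, which points along -x
- selector_aim (a point): point on the lever's line, 66 mm from the axis, 3 mm above the box's top: it lies over the mark that the lever points at
- mark_green: green mark on the box's top, 20 mm across: the safe position. Origin: its centre
- mark_yellow: yellow mark, 20 mm across, another position. Origin: its centre
- mark_blue: blue mark, 20 mm across, another position. Origin: its centre
- estop (a joint): travel (m) of the emergency stop's red button, 0 when up, 0.006 when pressed
- estop_top (a point): centre of the top of the emergency stop's button, 34 mm across, on a yellow base
- vise: dark steel bed of the marking fixture, 30 mm high, from x = -130 to +50 mm, 100 mm wide in y; fixed. Origin: on its underside, below the place of the part. A low fixed jaw, 10 mm above the bed, starts at x = +26 mm and ends at +48 mm. The sliding jaw opens along the bed's -x axis
- jaw (a joint): opening (m) of the aluminium sliding jaw along the bed's -x axis: near 0 when closed, 0.040 fully open. It slides with about 4 N and stays where left. Jaw: 76 mm wide in y, 16.5 mm high above the bed; closed, its lip lies over the part's flange up to x = -18 mm of the bed's frame, so that the part is locked in
- jaw_tab (a point): middle of the top of the jaw's orange tab: an upright plate 10 mm thick along the sliding direction, 36 mm wide, from 16 to 57 mm above the bed, with its middle 68 mm to the -x side of the bed's origin when closed, so that 47 mm are free between it and the part's body. Its axes are those of the bed
- part: the finished part in the fixture, loose, about 0.25 kg: flanged housing: aluminium flange 50 (x) x 70 (y) x 8 mm, on it a brass-coloured body 32 (x) x 60 (y) mm up to 38 mm height, with a dark code plate on top. Origin: centre of its underside. It stands on the bed (30 mm high), its axes about along those of the bed
- crate: open blue crate, 260 (x) x 180 (y) x 55 mm high, walls and floor 5 mm, fixed. Origin: centre of its underside
- pad: green pad on the crate's floor, covering one half of it: 110 (x) x 140 (y) x 6 mm, fixed. Origin: centre of its underside, 5 mm above the bench
- done_part: another part, already delivered, in the other half of the crate, to be left alone: flanged housing: aluminium flange 50 (x) x 70 (y) x 8 mm, on it a brass-coloured body 32 (x) x 60 (y) mm up to 38 mm height, with a dark code plate on top. Origin: centre of its underside
- fan: black cooling fan standing on the bench, 34 (x) x 92 (y) x 92 mm high, loose. Origin: centre of its underside
- cleaner: white bottle with red cap, 48 mm across, 130 mm high, standing, loose. Origin: centre of its underside
- driver: screwdriver with red handle, 150 mm long, 26 mm thick, lying along its x axis beyond the fixture, loose. Origin: its middle, on the underside

How it is judged:
By the outcome, as a careful person would: the job done as asked, in the order asked, and still so for the second after the job is handed in, with the robot touching nothing.
It also fails if it takes over 72 s, if anything falls off the work surface, if the arm or the gripper's body presses on something with over 40 N, if the wrist force passes 120 N, or if a joint passes its speed limit or range.

## Working session

There is one attempt and no reset: what is moved stays moved. The work goes in short steps, Python scripts to look and compute and a shell command to move; the robot and the scene stay as the last step left them, time stands still between calls to the robot, and variables do not carry over. Pictures are saved under pics/ and viewed, at most 10 in all, crops included, and the job is handed in when it is done.

```bash
mkdir -p pics
cat > h.py <<'E'
import numpy as np, cv2
from plant import r
def snap(n,f=None):
    s=r.snapshot(n); s={k:(np.array(v) if k!='k1' else v) for k,v in s.items()}
    if f: cv2.imwrite('pics/'+f,s['img'][:,:,::-1])
    return s
def ray(s,uv):
    k=s['k1']; d=cv2.undistortPoints(np.array([[uv]],float),s['mtx'].astype(float),np.array([k,0,0,0.]))[0,0]
    T=s['cam_to_world']; v=T[:3,:3]@np.array([d[0],-d[1],-1]); return T[:3,3],v/np.linalg.norm(v)
def plane(s,uv,z):
    o,v=ray(s,uv); return o+v*(z-o[2])/v[2]
def tri(s1,a,s2,b):
    o1,v1=ray(s1,a);o2,v2=ray(s2,b)
    t=np.linalg.lstsq(np.stack([v1,-v2],1),o2-o1,rcond=None)[0]
    p,q=o1+t[0]*v1,o2+t[1]*v2; return (p+q)/2,np.linalg.norm(p-q)
E
python3 - <<'E'
from h import *
for n in('scene','top'):
    s=snap(n,n+'0.png'); print(n,s['k1'],s['mtx'].round(1).tolist(),s['cam_to_world'].round(3).tolist())
print(r.get_state())
E
```

```text
scene 0.026181052102263097 [[401.5, 0.0, 316.0], [0.0, 401.5, 202.6], [0.0, 0.0, 1.0]] [[0.431, -0.528, 0.732, 1.287], [0.902, 0.23, -0.365, -0.379], [0.025, 0.817, 0.575, 0.671], [0.0, 0.0, 0.0, 1.0]]
top -0.018772575093047906 [[415.1, 0.0, 323.6], [0.0, 415.1, 198.0], [0.0, 0.0, 1.0]] [[-0.015, 0.991, -0.131, 0.452], [-1.0, -0.016, 0.0, 0.01], [-0.002, 0.131, 0.991, 1.075], [0.0, 0.0, 0.0, 1.0]]
{'clock': 0.1, 'q': array([-1.0882143 ,  0.68985966, -0.19453147,  1.56621994,  0.15730672,
        0.90251518, -0.21511433]), 'qd': array([ 0.00050681, -0.00181971, -0.00084874, -0.00356136,  0.0013224 ,
       -0.00116301, -0.00032443]), 'joint_torque': array([-3.01843640e-03, -5.28498673e+01, -1.27105795e+00, -1.53837776e+01,
       -5.24522841e-02,  2.00819704e-03,  6.17412161e-05]), 'tool_pos': array([0.27096111, 0.56258892, 0.23802113]), 'eef_rot': array([ 2.22477283e-01,  9.74937542e-01, -7.96109151e-04, -1.19472291e-04]), 'contact_force': array([-0.53575527, -0.17443262,  0.00529003]), 'moment': array([ 0.01037874,  0.02692754, -0.03277961]), 'finger_force': 0.0, 'opening': 1.0000664329524587}
```

View pics/scene0.png

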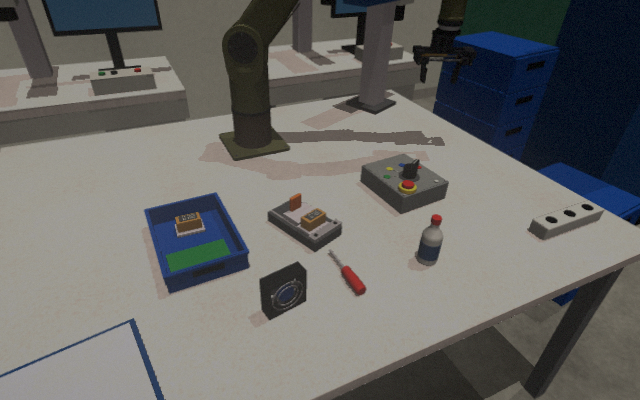

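View pics/top0.png

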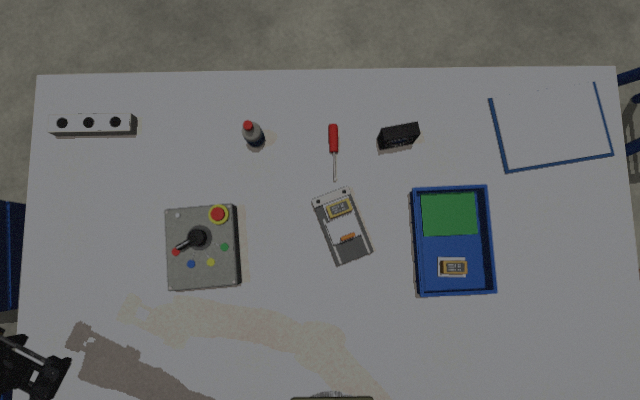

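Run:
```python
from h import *
T=snap('top');S=snap('scene')
def c(s,x,y,w,h,k): 
    i=cv2.convertScaleAbs(s['img'][y:y+h,x:x+w,::-1],alpha=1.3,beta=20); return cv2.resize(i,None,fx=k,fy=k,interpolation=cv2.INTER_CUBIC)
a=np.hstack([c(T,155,195,100,75,4),c(T,295,180,100,75,4)])
b=np.hstack([c(S,355,150,100,75,4),c(S,260,185,100,75,4)])
cv2.imwrite('pics/c1.png',np.vstack([a,b]))
for n,s in(('top',T),('scene',S)):
    hsv=cv2.cvtColor(s['img'],cv2.COLOR_RGB2HSV)
    for nm,lo,hi in(('red',(0,130,70),(8,255,255)),('orange',(8,150,90),(18,255,255)),('yel',(19,110,60),(34,255,255)),('green',(45,90,50),(85,255,255)),('blue',(100,110,60),(125,255,255))):
        m=cv2.inRange(hsv,lo,hi); N,_,st,ce=cv2.connectedComponentsWithStats(m)
        print(n,nm,[(ce[i].round(1).tolist(),st[i].tolist()) for i in range(1,N) if st[i][4]>7 and st[i][1]>145 and st[i][0]>140 and st[i][0]<500][:9])
```

```text
top red [([217.2, 213.7], [211, 208, 13, 13, 136]), ([175.2, 251.5], [172, 248, 8, 8, 44])]
top orange [([347.3, 236.4], [341, 233, 14, 8, 46])]
top yel [([338.8, 209.2], [326, 199, 26, 19, 102]), ([219.7, 214.5], [209, 205, 20, 20, 159]), ([210.4, 261.7], [207, 258, 8, 8, 47]), ([453.7, 266.4], [443, 261, 24, 13, 112])]
top green [([448.5, 213.7], [421, 191, 57, 45, 2273]), ([224.0, 246.6], [221, 243, 7, 8, 43])]
top blue [([451.6, 252.7], [412, 185, 85, 112, 4287]), ([190.6, 263.5], [187, 260, 8, 8, 51])]
scene red [([418.7, 166.9], [417, 166, 4, 3, 9]), ([407.6, 183.9], [402, 180, 12, 9, 85]), ([296.4, 203.4], [293, 201, 8, 6, 16]), ([436.3, 219.2], [432, 215, 10, 10, 76]), ([353.0, 279.5], [342, 266, 23, 28, 278])]
scene orange [([295.2, 196.3], [291, 194, 10, 6, 26])]
scene yel [([389.2, 168.2], [386, 167, 7, 4, 20]), ([407.0, 189.2], [399, 182, 18, 12, 105])]
scene green [([386.4, 176.1], [384, 175, 6, 3, 17]), ([196.9, 254.7], [166, 239, 65, 33, 1064])]
scene blue [([401.4, 164.6], [399, 163, 6, 4, 14]), ([193.0, 237.6], [145, 193, 104, 86, 2808]), ([196.2, 210.2], [194, 209, 5, 3, 8]), ([229.5, 267.9], [225, 265, 9, 7, 22]), ([216.1, 273.9], [213, 272, 7, 5, 13]), ([204.1, 278.3], [197, 275, 16, 9, 40]), ([192.5, 279.6], [191, 277, 4, 7, 11]), ([188.5, 279.4], [187, 278, 4, 3, 8])]
```

View pics/c1.png

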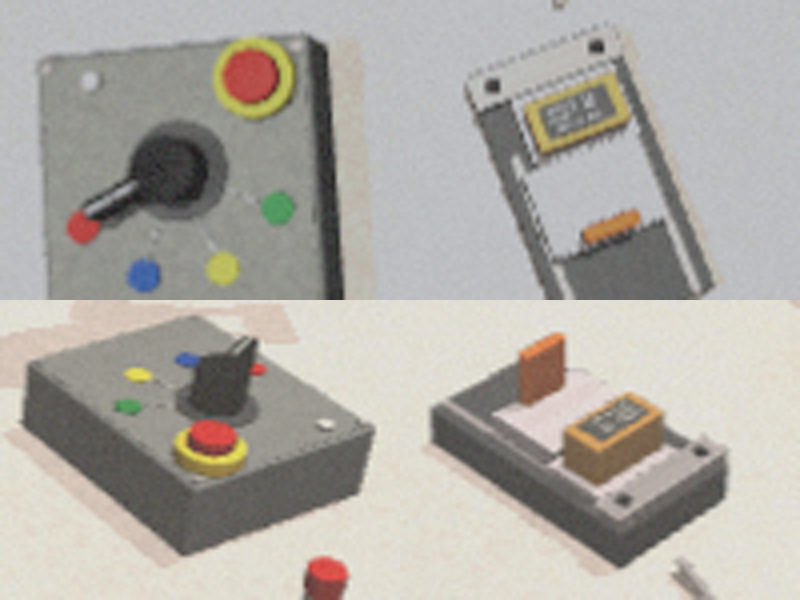

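Run:
```python
from h import *
T=snap('top');S=snap('scene')
f=lambda a:np.round(a,4).tolist()
def cent(s,lo,hi,roi):
    x,y,w,h=roi; m=cv2.inRange(cv2.cvtColor(s['img'],cv2.COLOR_RGB2HSV),lo,hi)[y:y+h,x:x+w]
    v,u=np.nonzero(m); return np.array([u.mean()+x,v.mean()+y]),np.stack([u+x,v+y],1)
M={'green':((224,246.6),(386.4,176.1)),'yel':((210.4,261.7),(389.2,168.2)),'blue':((190.6,263.5),(401.4,164.6))}
P=[]
for k,(a,b) in M.items():
    p,e=tri(T,a,S,b); P.append(plane(T,a,.06)[:2]); print(k,f(p),f(e),'pl',f(plane(T,a,.06)),f(plane(S,b,.06)))
P=np.array(P) # value 2.25,1.5,.75
print('red',f(plane(T,(175.2,251.5),.06)),'estop',f(tri(T,(217.2,213.7),S,(407.6,183.9))[0]))
# similarity fit: axis, yaw; box-dir of value v: angle 115.5deg+v
th=np.arctan2(.902,-.431)+np.array([2.25,1.5,.75,0]); L=.066*np.exp(1j*th); W=np.append(P@[1,1j],plane(T,(175.2,251.5),.06)[:2]@[1,1j])
A=(np.vdot(L-L.mean(),W-W.mean())/np.vdot(L-L.mean(),L-L.mean())); ax=W.mean()-A*L.mean()
print('axis',ax,'scale',abs(A),'yaw',np.degrees(np.angle(A)),'res',np.abs(W-A*L-ax))
# fixture edge
g=cv2.cvtColor(T['img'],cv2.COLOR_RGB2GRAY); E=[(np.nonzero(g[v,300:345]<110)[0][0]+300,v) for v in range(212,258)]
E=np.array([plane(T,e,.03)[:2] for e in E]); d=cv2.fitLine(E.astype(np.float32),cv2.DIST_HUBER,0,.001,.001).ravel()
print('bed edge yaw',np.degrees(np.arctan(d[1]/d[0])),d)
for n,s,roi,ro2 in(('T',T,(320,195,36,28),(338,228,22,16)),('S',S,(297,205,36,30),(286,190,18,22))):
    c,p=cent(s,(15,70,50),(34,255,255),roi); R=cv2.minAreaRect(p.astype(np.int32)); print(n,'brass',R)
    q=np.array([plane(s,t,.068)[:2] for t in cv2.boxPoints(R)]); print('top-plane box',f(q),f(q.mean(0)))
    c,p=cent(s,(5,130,60),(18,255,255),ro2); R=cv2.minAreaRect(p.astype(np.int32)); print('tab',c,R,f(plane(s,R[0],.087)))
# hand-read corners in crops
C=lambda x,y,ox,oy:(ox+x/4-.4,oy+y/4-.4)
pt=C(178.5,110,295,180); ps=C(214,119,260,185); print('plate',pt,ps,f(tri(T,pt,S,ps)))
tt=C(211,226,295,180); ts=C(143,43,260,185); print('tabtop',f(tri(T,tt,S,ts)))
# pad, done
for n,s in(('T',T),('S',S)):
    c,p=cent(s,(45,90,50),(85,255,255),(415,185,70,55) if n=='T' else (160,235,80,45)); R=cv2.minAreaRect(cv2.convexHull(p.astype(np.int32)));
    q=np.array([plane(s,t,.011)[:2] for t in cv2.boxPoints(R)]); print(n,'pad',f(c),f(plane(s,c,.011)),f(q))
print('pad tri',f(tri(T,cent(T,(45,90,50),(85,255,255),(415,185,70,55))[0],S,cent(S,(45,90,50),(85,255,255),(160,235,80,45))[0])))
b=cent(T,(100,110,60),(125,255,255),(405,180,100,125))[1]; R=cv2.minAreaRect(b.astype(np.int32)); print('crate',R,[f(plane(T,t,.055)[:2]) for t in cv2.boxPoints(R)])
```

```text
green [0.4712, 0.2552, 0.0611] 0.0025 pl [0.4706, 0.2544, 0.06] [0.47, 0.2577, 0.06]
yel [0.4357, 0.2883, 0.0611] 0.0038 pl [0.4347, 0.2869, 0.06] [0.4346, 0.2915, 0.06]
blue [0.4319, 0.3361, 0.0608] 0.0031 pl [0.4311, 0.335, 0.06] [0.431, 0.3388, 0.06]
red [0.4605, 0.3733, 0.06] estop [0.5505, 0.2696, 0.0767]
axis (0.4940154701207201+0.31619209907920887j) scale 1.0005849633184265 yaw 4.848916514207995 res [5.93144346e-05 1.10645990e-04 3.51409911e-04 2.20631604e-04]
bed edge yaw 20.265766 [0.93809605 0.34637523 0.49776366 0.01181082]
T brass ((338.89434814453125, 207.92529296875), (13.28222370147705, 24.410573959350586), 68.96248626708984)
top-plane box [[0.565, 0.0069], [0.5857, -0.0492], [0.555, -0.0602], [0.5345, -0.0043]] [0.5601, -0.0267]
tab [347.44 236.38] ((347.46551513671875, 236.41380310058594), (3.3425161838531494, 14.669931411743164), 68.19859313964844) [0.4897, -0.0449, 0.087]
S brass ((312.7794189453125, 219.1323699951172), (16.463863372802734, 27.268274307250977), 59.03623962402344)
top-plane box [[0.5645, -0.0693], [0.5341, 0.0096], [0.5964, 0.0025], [0.6225, -0.0727]] [0.5794, -0.0325]
tab [295.23308271 201.58646617] ((295.0, 202.0), (16.0, 10.0), 90.0) [0.5203, -0.0553, 0.087]Traceback (most recent call last):
  File "<stdin>", line 27, in <module>
  File "<stdin>", line 3, in <lambda>
    return _wrapfunc(a, 'round', decimals=decimals, out=out)
    return _wrapit(obj, method, *args, **kwds)
    conv = _array_converter(obj)
ValueError: setting an array element with a sequence. The requested array has an inhomogeneous shape after 1 dimensions. The detected shape was (2,) + inhomogeneous part.
```

The top view shows the lever on red (175,252), with the marks in the order blue (191,264), yellow (210,262), green (224,247), so green is at 2.25. The part's top is at about (339,208) and the tab at (347,236). The axis is at about (0.494, 0.317) and the box yaw is 4.8°. I'm moving towards the lever now.

```bash
python3 -m pendant '[0.45,-0.2,-0.07,0,0,0,0.06, 0.45,-0.4,-0.14,0,0,0,0.14, 0.45,-0.6,-0.22,0,0,0,0.22, 0.45,-0.8,-0.3,0,0,0,0.3, 0.45,-0.91,-0.34,0,0,0,0.377, 0.45,-0.91,-0.34,0,0,0,0.377, 0.45,-0.91,-0.34,0,0,0,0.377]' 20
cat >> h.py <<'E'
from scipy.spatial.transform import Rotation as Ro
def togo(p,xang=None):
    "shift (units of .15 m) and turn (units of pi/2) from the present pose to TCP p, tool down with tool x at world angle xang deg"
    st=r.get_state(); R=Ro.from_quat(st['eef_rot']); d=R.inv().apply(np.array(p)-st['tool_pos'])/.15
    t=np.zeros(3)
    if xang is not None:
        a=np.radians(xang); x=np.array([np.cos(a),np.sin(a),0]); z=np.array([0,0,-1.]); G=Ro.from_matrix(np.stack([x,np.cross(z,x),z],1)); t=(R.inv()*G).as_rotvec()/(np.pi/2)
    return d.round(3).tolist()+t.round(3).tolist()
E
python3 - <<'E'
from h import *
T=snap('top');S=snap('scene')
f=lambda a:np.round(a,4).tolist()
print('togo lever',togo((.4738,.352,.13),120.4), r.get_state()['q'].round(2))
def cent(s,lo,hi,roi):
    x,y,w,h=roi; m=cv2.inRange(cv2.cvtColor(s['img'],cv2.COLOR_RGB2HSV),lo,hi)[y:y+h,x:x+w]
    v,u=np.nonzero(m); return np.array([u.mean()+x,v.mean()+y]),np.stack([u+x,v+y],1)
C=lambda x,y,ox,oy:(ox+x/4-.4,oy+y/4-.4)
pt=C(178.5,110,295,180); ps=C(214,119,260,185); p,e=tri(T,pt,S,ps);print('plate',pt,ps,f(p),e)
tt=C(211,226,295,180); ts=C(143,43,260,185); p,e=tri(T,tt,S,ts);print('tabtop',f(p),e)
G=((45,90,50),(85,255,255)); c=[]
for n,s in(('T',T),('S',S)):
    q,p=cent(s,*G,(415,185,70,55) if n=='T' else (160,235,80,45)); c.append(q); R=cv2.minAreaRect(cv2.convexHull(p.astype(np.int32)))
    q=np.array([plane(s,t,.011)[:2] for t in cv2.boxPoints(R)]); print(n,'pad',f(q),f(q.mean(0)))
print('pad tri',tri(T,c[0],S,c[1]))
b=cent(T,(100,110,60),(125,255,255),(405,180,100,125))[1]; R=cv2.minAreaRect(b.astype(np.int32)); print('crate',R,[f(plane(T,t,.055)[:2]) for t in cv2.boxPoints(R)])
E
```

```text
clock: 1.0
tool_pos: [0.3713, 0.4587, 0.2388]
eef_rot: [0.496, 0.868, 0.0, -0.0]
contact_force: [-0.3, 0.2, 0.3]
opening: 0.446
finger_force: 0.0
togo lever [-0.97, 0.228, 0.723, -0.0, -0.001, 0.003] [-0.94  0.64 -0.04  1.68  0.03  0.82 -0.47]
plate (339.225, 207.1) (313.1, 214.35) [0.5627, -0.0261, 0.0683] 0.0032125439590218905
tabtop [0.4911, -0.0434, 0.086] 0.0028249347498376645
T pad [[0.6, -0.2398], [0.608, -0.3812], [0.496, -0.3821], [0.4884, -0.2426]] [0.5481, -0.3114]
S pad [[0.4985, -0.3803], [0.4933, -0.2344], [0.5591, -0.2402], [0.5604, -0.379]] [0.5278, -0.3085]
pad tri (array([ 0.54446736, -0.31063355,  0.02311825]), np.float64(0.007171677362276239))
crate ((454.1546936035156, 240.09913635253906), (110.78387451171875, 77.15924072265625), 85.78582763671875) [[0.6092, -0.2091], [0.6205, -0.4022], [0.35, -0.4041], [0.34, -0.2173]]
```

```bash
python3 -m pendant '[0.45,-0.25,0.06,0.18,0,0,0, 0.45,-0.5,0.12,0.36,0,0,0, 0.45,-0.75,0.18,0.54,0,0,0, 0.45,-0.97,0.228,0.7,0,0,0, 0.45,-0.97,0.228,0.723,0,0,0, 0.45,-0.97,0.228,0.723,0,0,0]'
python3 - <<'E'
from h import *
s=snap('top');S=snap('scene')
k=lambda i:cv2.resize(cv2.convertScaleAbs(i[:,:,::-1],alpha=1.3,beta=20),None,fx=4,fy=4,interpolation=cv2.INTER_CUBIC)
cv2.imwrite('pics/c2.png',np.hstack([k(s['img'][180:280,145:245]),k(S['img'][110:210,365:465])]))
print(togo((.4738,.352,.074),120.4))
E
```

```text
clock: 1.7
tool_pos: [0.4742, 0.3503, 0.1293]
eef_rot: [0.497, 0.868, -0.001, -0.001]
contact_force: [-0.4, 0.0, -0.2]
opening: 0.451
finger_force: 0.0
[-0.004, -0.002, 0.379, 0.001, -0.002, 0.002]
```

View pics/c2.png

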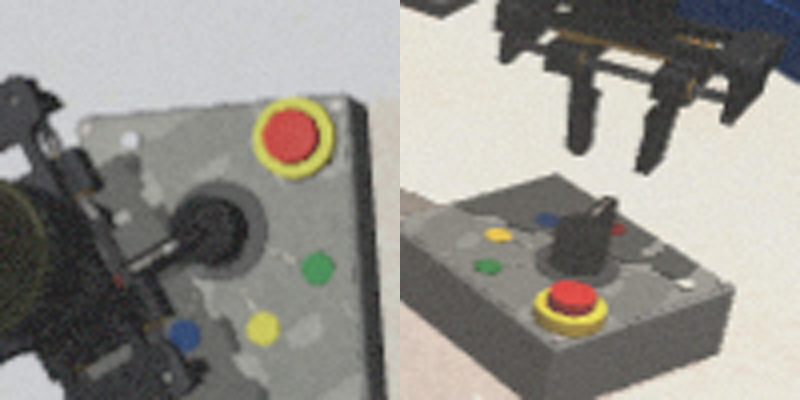

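The lever runs midway between the fingers in both views (top crop about (150,265), finger tips at (580,150)/(650,165) in the scene crop). I'll descend and grip it lightly.

```bash
python3 -m pendant '[0.45,0,0,0.15,0,0,0, 0.45,0,0,0.3,0,0,0, 0.45,0,0,0.375,0,0,0, 0.45,0,0,0.375,0,0,0, 0.05,0,0,0.375,0,0,0, 0.05,0,0,0.375,0,0,0, 0.05,0,0,0.375,0,0,0, 0.05,0,0,0.375,0,0,0, 0.05,0,0,0.375,0,0,0]' 15
python3 - <<'E'
from h import *
st=r.get_state(); R=Ro.from_quat(st['eef_rot']); A=np.array([.494,.3175])
d=st['tool_pos'][:2]-A; print('radius',np.hypot(*d),'ang',np.degrees(np.arctan2(d[1],d[0])),st['q'].round(2))
for a in range(8,73,8):
    c,s=np.cos(np.radians(a)),np.sin(np.radians(a)); n=A+[c*d[0]-s*d[1],s*d[0]+c*d[1]]
    print((R.inv().apply([*(n-st['tool_pos'][:2]),0])/.15).round(3),-round(a/90,3))
E
```

```text
clock: 2.7
tool_pos: [0.4762, 0.3507, 0.0748]
eef_rot: [0.497, 0.868, 0.002, 0.001]
contact_force: [0.3, 0.7, 2.2]
opening: 0.134
finger_force: 15.0
radius 0.037637501208884275 ang 118.2209212863447 [-0.68  0.87 -0.05  1.8   0.08  0.47 -0.26]
[-0.001 -0.035 -0.   ] -0.089
[-0.007 -0.069 -0.   ] -0.178
[-0.018 -0.103 -0.   ] -0.267
[-0.033 -0.134 -0.   ] -0.356
[-0.053 -0.163 -0.001] -0.444
[-0.076 -0.189 -0.001] -0.533
[-0.103 -0.212 -0.001] -0.622
[-0.132 -0.231 -0.001] -0.711
[-0.164 -0.245 -0.001] -0.8
```

```bash
python3 -m pendant '[0.05,-0.001,-0.035,0,0,0,-0.089, 0.05,-0.007,-0.069,0,0,0,-0.178, 0.05,-0.018,-0.103,0,0,0,-0.267, 0.05,-0.033,-0.134,0,0,0,-0.356, 0.05,-0.053,-0.163,0,0,0,-0.444, 0.05,-0.076,-0.189,0,0,0,-0.533, 0.05,-0.103,-0.212,0,0,0,-0.622, 0.05,-0.132,-0.231,0,0,0,-0.711, 0.05,-0.164,-0.245,0,0,0,-0.8, 0.05,-0.164,-0.245,0,0,0,-0.8, 0.05,-0.164,-0.245,0,0,0,-0.8]'
python3 - <<'E'
from h import *
st=r.get_state(); R=Ro.from_quat(st['eef_rot']); A=np.array([.494,.3175])
x=R.apply([1,0,0]);d=st['tool_pos'][:2]-A; print('radius',np.hypot(*d),'ang',np.degrees(np.arctan2(d[1],d[0])),'x',np.degrees(np.arctan2(x[1],x[0])),st['q'].round(2),st['moment'])
for a in [8,16,24,32,40,48,56,57,60,62]:
    c,s=np.cos(np.radians(a)),np.sin(np.radians(a)); n=A+[c*d[0]-s*d[1],s*d[0]+c*d[1]]
    print((R.inv().apply([*(n-st['tool_pos'][:2]),0])/.15).round(3),-round(a/90,3))
E
```

```text
clock: 3.8
tool_pos: [0.4577, 0.3084, 0.0747]
eef_rot: [-0.106, 0.994, -0.001, 0.001]
contact_force: [3.7, -3.5, 5.6]
opening: 0.136
finger_force: 15.0
radius 0.037464747411822125 ang -165.89772469517138 x -167.820832083257 [-0.48  0.86 -0.34  1.91  0.59  0.47  0.55] [-0.56001755 -0.74394901 -0.04451743]
[-0.004 -0.035  0.   ] -0.089
[-0.012 -0.068  0.   ] -0.178
[-0.025 -0.101  0.   ] -0.267
[-0.042 -0.131  0.   ] -0.356
[-0.064 -0.158  0.   ] -0.444
[-0.089 -0.183  0.001] -0.533
[-0.117 -0.203  0.001] -0.622
[-0.121 -0.206  0.001] -0.633
[-0.132 -0.212  0.001] -0.667
[-0.14  -0.216  0.001] -0.689
```

```bash
python3 -m pendant '[0.05,-0.004,-0.035,0,0,0,-0.089, 0.05,-0.012,-0.068,0,0,0,-0.178, 0.05,-0.025,-0.101,0,0,0,-0.267, 0.05,-0.042,-0.131,0,0,0,-0.356, 0.05,-0.064,-0.158,0,0,0,-0.444, 0.05,-0.089,-0.183,0,0,0,-0.533, 0.05,-0.117,-0.203,0,0,0,-0.622, 0.05,-0.117,-0.203,0,0,0,-0.63, 0.05,-0.117,-0.203,0,0,0,-0.63]'
python3 - <<'E'
from h import *
st=r.get_state(); R=Ro.from_quat(st['eef_rot']); A=np.array([.494,.3175])
x=R.apply([1,0,0]);d=st['tool_pos'][:2]-A; print('radius',np.hypot(*d),'ang',np.degrees(np.arctan2(d[1],d[0])),'x',np.degrees(np.arctan2(x[1],x[0])),st['q'].round(2),st['moment'])
E
```

```text
clock: 4.7
tool_pos: [0.4815, 0.2799, 0.0746]
eef_rot: [-0.565, 0.825, -0.003, -0.001]
contact_force: [3.3, -6.8, 9.7]
opening: 0.136
finger_force: 15.0
radius 0.03958982273800461 ang -108.36899733121511 x -111.2137823393277 [-0.27  0.91 -0.61  1.88  0.87  0.64  1.34] [-1.3030338  -0.64435369 -0.22315778]
```

```bash
python3 -m pendant '[0.4,0,0,0,0,0,0, 0.4,0,0,0,0,0,0, 0.4,0,0,0,0,0,0, 0.4,0,0,-0.2,0,0,0, 0.4,0,0,-0.45,0,0,0, 0.4,0,0,-0.75,0,0,0, 0.4,0,0,-0.95,0,0,0, 0.4,0,0,-0.95,0,0,0]'
python3 - <<'E'
from h import *
s=snap('top');S=snap('scene')
k=lambda i:cv2.resize(cv2.convertScaleAbs(i[:,:,::-1],alpha=1.3,beta=20),None,fx=4,fy=4,interpolation=cv2.INTER_CUBIC)
cv2.imwrite('pics/c3.png',np.hstack([k(s['img'][190:290,150:250]),k(S['img'][110:210,355:455])]))
E
```

```text
clock: 5.5
tool_pos: [0.4805, 0.2865, 0.2204]
eef_rot: [-0.567, 0.824, 0.001, 0.004]
contact_force: [0.4, 0.6, -0.7]
opening: 0.395
finger_force: 0.0
```

View pics/c3.png

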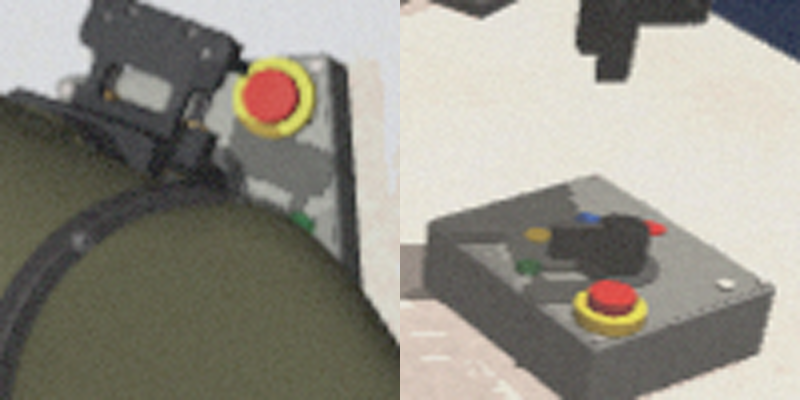

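```bash
python3 -m pendant '[0.35,0.08,-0.03,0,0,0,0.07, 0.35,0.2,-0.08,0,0,0,0.16, 0.35,0.32,-0.13,0,0,0,0.25, 0.35,0.44,-0.18,0,0,0,0.34, 0.35,0.56,-0.23,0,0,0,0.43, 0.35,0.68,-0.28,0,0,0,0.52, 0.35,0.8,-0.34,0,0,0,0.61, 0.35,0.9,-0.39,0,0,0,0.7, 0.35,0.92,-0.39,0,0,0,0.77, 0.35,0.92,-0.39,0,0,0,0.77]'
python3 - <<'E'
from h import *
print(togo((.4905,-.044,.13),110.2),r.get_state()['q'].round(2))
E
```

```text
clock: 6.6
tool_pos: [0.4836, 0.1328, 0.215]
eef_rot: [0.003, 1.0, -0.001, -0.002]
contact_force: [0.5, -0.2, -0.2]
opening: 0.352
finger_force: 0.0
[-0.054, -1.177, 0.569, -0.002, -0.001, 0.772] [-0.07  0.6  -0.46  1.95  0.4   0.7   0.79]
```

```bash
python3 -m pendant '[0.35,-0.01,-0.1,0,0,0,0.08, 0.35,-0.01,-0.2,0,0,0,0.17, 0.35,-0.02,-0.3,0,0,0,0.26, 0.35,-0.02,-0.4,0,0,0,0.35, 0.35,-0.03,-0.5,0,0,0,0.44, 0.35,-0.03,-0.6,0,0,0,0.53, 0.35,-0.04,-0.75,0,0,0,0.62, 0.35,-0.05,-0.9,0,0,0,0.71, 0.35,-0.054,-0.98,0,0,0,0.772, 0.35,-0.054,-0.98,0,0,0,0.772, 0.35,-0.054,-0.98,0,0,0,0.772]'
python3 - <<'E'
from h import *
print(togo((.4905,-.044,.13),110.2),r.get_state()['q'].round(2))
s=snap('top');S=snap('scene')
k=lambda i:cv2.resize(cv2.convertScaleAbs(i[:,:,::-1],alpha=1.3,beta=20),None,fx=4,fy=4,interpolation=cv2.INTER_CUBIC)
b=k(S['img'][140:205,355:455])
def proj(s,p):
    T=s['cam_to_world']; c=np.linalg.inv(T)@np.append(p,1); c=c[:3]*[1,-1,-1]
    return cv2.projectPoints(c[None],np.zeros(3),np.zeros(3),s['mtx'].astype(float),np.array([s['k1'],0,0,0.]))[0].ravel()
for v in(2.0,2.25):
    a=np.radians(120.4)+v; q=proj(S,[.494+.052*np.cos(a),.3175+.052*np.sin(a),.095]); print(v,q); 
a=k(s['img'][190:290,150:250]); b=k(S['img'][110:210,355:455])
q=(q-[355,110]+.5)*4; cv2.circle(b,(int(q[0]),int(q[1])),6,(255,255,0),1)
cv2.imwrite('pics/c4.png',np.hstack([a,b]))
E
```

```text
clock: 7.7
tool_pos: [0.4918, -0.0119, 0.2158]
eef_rot: [0.57, 0.822, -0.0, -0.001]
contact_force: [0.1, -0.7, -0.2]
opening: 0.351
finger_force: 0.0
[-0.198, -0.083, 0.572, -0.001, -0.001, 0.004] [ 0.02  0.55 -0.13  1.98  0.12  0.61  0.16]
2.0 [391.74591151 163.64792659]
2.25 [392.25496482 165.87051008]
```

View pics/c4.png

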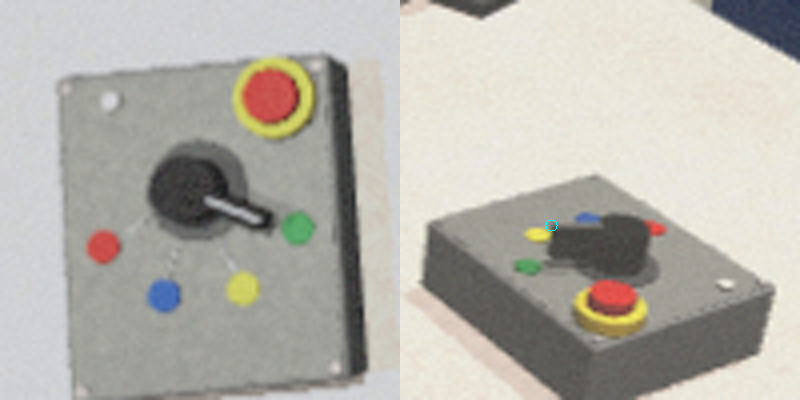

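The top crop shows the lever at (205,200)–(265,222), pointing squarely at the green mark (297,228), as expected for 2.25. Next is the jaw.

```bash
python3 -m pendant '[0.35,-0.06,-0.03,0.15,0,0,0, 0.35,-0.13,-0.06,0.35,0,0,0, 0.35,-0.198,-0.083,0.5,0,0,0, 0.35,-0.198,-0.083,0.572,0,0,0, 0.35,-0.198,-0.083,0.572,0,0,0]'
python3 -m pendant '[0.35,0,0,0.12,0,0,0, 0.35,0,0,0.3,0,0,0, 0.35,0,0,0.45,0,0,0, 0.35,0,0,0.49,0,0,0, 0.35,0,0,0.49,0,0,0, 0.05,0,0,0.49,0,0,0, 0.05,0,0,0.49,0,0,0, 0.05,0,0,0.49,0,0,0, 0.05,0,0,0.49,0,0,0]' 25
python3 - <<'E'
from h import *
st=r.get_state();R=Ro.from_quat(st['eef_rot']); print(R.apply([0,1,0]),st['tool_pos'])
E
```

```text
clock: 8.3
tool_pos: [0.4901, -0.044, 0.1296]
eef_rot: [0.571, 0.821, -0.0, -0.001]
contact_force: [-0.2, -0.5, 0.2]
opening: 0.348
finger_force: 0.0
clock: 9.2
tool_pos: [0.4924, -0.0447, 0.0582]
eef_rot: [0.571, 0.821, 0.001, 0.001]
contact_force: [1.9, 1.0, 6.4]
opening: 0.111
finger_force: 25.0
[0.93793032 0.34680445 0.00365901] [ 0.49244068 -0.04470423  0.05824897]
```

```bash
python3 -m pendant '[0.05,0,-0.03,0,0,0,0, 0.05,0,-0.07,0,0,0,0, 0.05,0,-0.12,0,0,0,0, 0.05,0,-0.17,0,0,0,0, 0.05,0,-0.22,0,0,0,0, 0.05,0,-0.26,0,0,0,0, 0.05,0,-0.28,0,0,0,0, 0.05,0,-0.295,0,0,0,0, 0.05,0,-0.295,0,0,0,0, 0.05,0,-0.295,0,0,0,0]'
python3 - <<'E'
from h import *
st=r.get_state(); d=st['tool_pos']-[.49244,-.0447,.05825]; u=np.array([.938,.347,0]); print('travel',d@u, 'lat',d@[-.347,.938,0],'F',st['contact_force']@u)
E
```

```text
clock: 10.2
tool_pos: [0.4594, -0.057, 0.0582]
eef_rot: [0.57, 0.822, 0.008, 0.007]
contact_force: [13.5, 7.1, -0.4]
opening: 0.115
finger_force: 25.2
travel -0.03526346359917216 lat -2.7151512161444353e-05 F 15.1023279013843
```

```bash
python3 -m pendant '[0.05,0,-0.02,0,0,0,0, 0.05,0,-0.04,0,0,0,0, 0.05,0,-0.04,0,0,0,0, 0.05,0,-0.04,0,0,0,0]'
python3 - <<'E'
from h import *
st=r.get_state(); d=st['tool_pos']-[.49244,-.0447,.05825]; u=np.array([.938,.347,0]); print('travel',d@u, 'lat',d@[-.347,.938,0],'F',st['contact_force']@u)
E
```

```text
clock: 10.6
tool_pos: [0.4595, -0.057, 0.0583]
eef_rot: [0.569, 0.822, 0.012, 0.01]
contact_force: [22.0, 11.1, -6.9]
opening: 0.112
finger_force: 25.4
travel -0.035189205815438655 lat -9.99033011717829e-05 F 24.515828681307237
```

```bash
python3 -m pendant '[0.05,0,0.05,0,0,0,0, 0.05,0,0.08,0,0,0,0, 0.05,0,0.08,0,0,0,0, 0.35,0,0.08,0,0,0,0, 0.35,0,0.08,0,0,0,0, 0.35,0,0.08,-0.1,0,0,0, 0.35,0,0.08,-0.3,0,0,0, 0.35,0,0.08,-0.5,0,0,0, 0.35,0,0.08,-0.5,0,0,0]'
python3 - <<'E'
from h import *
print(togo((.5625,-.026,.12),110.2))
s=snap('top');S=snap('scene')
k=lambda i:cv2.resize(cv2.convertScaleAbs(i[:,:,::-1],alpha=1.3,beta=20),None,fx=4,fy=4,interpolation=cv2.INTER_CUBIC)
cv2.imwrite('pics/c5.png',np.hstack([k(s['img'][180:280,295:395]),k(S['img'][170:270,260:360])]))
E
```

```text
clock: 11.5
tool_pos: [0.4549, -0.0592, 0.1345]
eef_rot: [0.572, 0.82, 0.0, 0.001]
contact_force: [0.2, 0.3, -0.5]
opening: 0.349
finger_force: 0.0
[-0.04, 0.749, 0.098, 0.001, 0.001, -0.0]
```

View pics/c5.png

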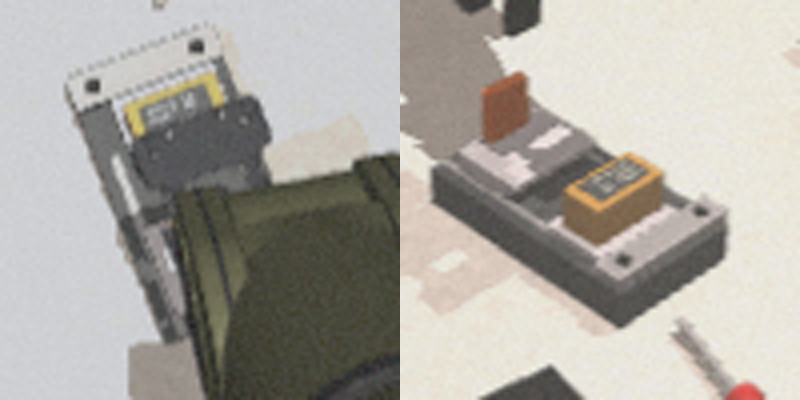

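The scene crop shows the jaw at the end of the bed (tab at (505,105)), with the part upright and unmoved, its top at about (612,180). I'm going for the grasp.

```bash
python3 -m pendant '[0.65,-0.01,0.2,0.02,0,0,0, 0.65,-0.02,0.45,0.05,0,0,0, 0.65,-0.04,0.65,0.098,0,0,0, 0.65,-0.04,0.749,0.098,0,0,0, 0.65,-0.04,0.749,0.098,0,0,0, 0.65,-0.04,0.749,0.098,0,0,0]'
python3 -m pendant '[0.65,0,0,0.12,0,0,0, 0.65,0,0,0.3,0,0,0, 0.65,0,0,0.45,0,0,0, 0.65,0,0,0.51,0,0,0, 0.65,0,0,0.51,0,0,0, 0.65,0,0,0.51,0,0,0]'
```

```text
clock: 12.2
tool_pos: [0.5603, -0.0255, 0.1161]
eef_rot: [0.572, 0.821, -0.001, -0.002]
contact_force: [-0.8, 0.4, -0.1]
opening: 0.649
finger_force: 0.0
clock: 12.8
tool_pos: [0.5613, -0.0257, 0.0413]
eef_rot: [0.572, 0.82, -0.001, -0.0]
contact_force: [-0.2, 0.2, 0.5]
opening: 0.651
finger_force: 0.0
```

```bash
python3 -m pendant '[0.2,0,0,0,0,0,0, 0.2,0,0,0,0,0,0, 0.2,0,0,0,0,0,0, 0.2,0,0,0,0,0,0, 0.2,0,0,0,0,0,0, 0.2,0,0,-0.05,0,0,0, 0.2,0,0,-0.15,0,0,0, 0.2,0,0,-0.35,0,0,0, 0.2,0,0,-0.6,0,0,0, 0.2,0,0,-0.85,0,0,0, 0.2,0,0,-1,0,0,0, 0.2,0,0,-1,0,0,0]' 35
python3 - <<'E'
from h import *
S=snap('scene');T=snap('top')
k=lambda i:cv2.resize(cv2.convertScaleAbs(i[:,:,::-1],alpha=1.3,beta=20),None,fx=3,fy=3,interpolation=cv2.INTER_CUBIC)
cv2.imwrite('pics/c6.png',np.hstack([k(S['img'][100:280,135:255]),k(S['img'][100:280,240:360])]))
print(r.get_state()['q'].round(2))
G=cv2.inRange(cv2.cvtColor(T['img'],cv2.COLOR_RGB2HSV),(45,90,50),(85,255,255)); G[:,:415]=0; G[:,485:]=0
R=cv2.minAreaRect(cv2.findNonZero(G)); q=np.array([plane(T,t,.011)[:2] for t in cv2.boxPoints(R)]); print('pad',q.round(4).tolist(),q.mean(0).round(4))
E
```

```text
clock: 14.0
tool_pos: [0.5646, -0.0251, 0.1952]
eef_rot: [0.572, 0.82, 0.002, 0.003]
contact_force: [-0.1, -0.3, -2.0]
opening: 0.357
finger_force: 35.0
[ 0.05  0.67 -0.14  1.81  0.14  0.67  0.18]
pad [[0.5987, -0.2396], [0.6074, -0.3806], [0.4962, -0.3821], [0.4879, -0.243]] [ 0.5475 -0.3113]
```

View pics/c6.png

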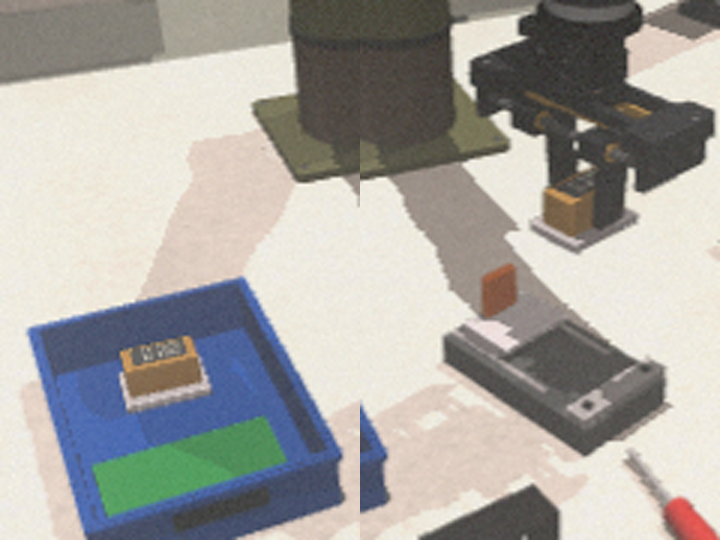

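The scene crop shows the part held level above the empty place (530,210), the jaw still open, and the crate's pad clear. I'm carrying it over.

```bash
python3 -m pendant '[0.2,-0.06,-0.03,0,0,0,0.02, 0.2,-0.17,-0.07,0,0,0,0.05, 0.2,-0.3,-0.13,0,0,0,0.08, 0.2,-0.45,-0.19,0,0,0,0.11, 0.2,-0.6,-0.26,0,0,0,0.14, 0.2,-0.72,-0.31,0,0,0,0.17, 0.2,-0.82,-0.35,0,0,0,0.186, 0.2,-0.88,-0.38,0,0,0,0.186, 0.2,-0.88,-0.38,0,0,0,0.186, 0.2,-0.88,-0.38,0,0,0,0.186]'
python3 - <<'E'
from h import *
print(togo((.549,-.311,.13),93.5),r.get_state()['q'].round(2))
T=snap('top');S=snap('scene'); H=[]
for s,sl in((T,(415,485)),(S,(160,240))):
    m=cv2.inRange(cv2.cvtColor(s['img'],cv2.COLOR_RGB2HSV),(45,90,50),(85,255,255)); m[:,:sl[0]]=0;m[:,sl[1]:]=0; m[:180]=0
    H.append(cv2.findNonZero(m).reshape(-1,2).astype(float))
# near-robot edge corners: top image bottom corners; scene: upper-left (-y) and upper-right (+y)
t,s=H
ext=lambda p,d:p[np.argmax(p@d)]
for a,b in(((1,1),(-1,-.6)),((-1,1),(.6,-1))):
    print(ext(t,np.array(a)),ext(s,np.array(b)),[np.round(x,4) for x in tri(T,ext(t,np.array(a)),S,ext(s,np.array(b)))])
E
```

```text
clock: 15.1
tool_pos: [0.5549, -0.1676, 0.1909]
eef_rot: [0.685, 0.729, 0.0, -0.0]
contact_force: [-0.0, 0.8, -2.5]
opening: 0.361
finger_force: 35.0
[-0.952, -0.099, 0.405, 0.0, -0.001, 0.001] [ 0.26  0.69 -0.08  1.76  0.08  0.7   0.2 ]
[434. 230.] [166. 255.] [array([ 0.4968, -0.3298, -0.0128]), np.float64(0.1031)]
[423. 231.] [222. 239.] [array([ 0.5026, -0.2434,  0.0156]), np.float64(0.0032)]
```

```bash
python3 -m pendant '[0.2,-0.08,-0.01,0,0,0,0, 0.2,-0.22,-0.02,0,0,0,0, 0.2,-0.4,-0.04,0.05,0,0,0, 0.2,-0.6,-0.06,0.15,0,0,0, 0.2,-0.78,-0.08,0.25,0,0,0, 0.2,-0.9,-0.1,0.33,0,0,0, 0.2,-0.952,-0.1,0.4,0,0,0, 0.2,-0.952,-0.1,0.405,0,0,0, 0.2,-0.952,-0.1,0.405,0,0,0, 0.2,-0.952,-0.1,0.405,0,0,0]'
python3 - <<'E'
from h import *
print(togo((.549,-.311,.03),93.5),togo((.549,-.311,.0223),93.5))
E
```

```text
clock: 16.2
tool_pos: [0.5497, -0.3101, 0.1309]
eef_rot: [0.684, 0.729, 0.001, 0.0]
contact_force: [-0.6, 1.0, -1.7]
opening: 0.36
finger_force: 35.0
[-0.006, -0.006, 0.672, 0.001, -0.001, 0.002] [-0.006, -0.006, 0.724, 0.001, -0.001, 0.002]
```

```bash
python3 -m pendant '[0.2,0,0,0.1,0,0,0, 0.2,0,0,0.3,0,0,0, 0.2,0,0,0.5,0,0,0, 0.2,0,0,0.62,0,0,0, 0.2,0,0,0.67,0,0,0, 0.2,0,0,0.67,0,0,0, 0.2,0,0,0.67,0,0,0]'; python3 -m pendant '[0.2,0,0,0.02,0,0,0, 0.2,0,0,0.04,0,0,0, 0.2,0,0,0.05,0,0,0, 0.2,0,0,0.05,0,0,0]'
```

```text
clock: 16.9
tool_pos: [0.5493, -0.3121, 0.0304]
eef_rot: [0.685, 0.729, 0.0, 0.001]
contact_force: [0.3, 0.2, -1.9]
opening: 0.362
finger_force: 35.0
clock: 17.3
tool_pos: [0.5485, -0.312, 0.0222]
eef_rot: [0.685, 0.729, 0.0, -0.0]
contact_force: [-0.1, 0.4, -2.1]
opening: 0.358
finger_force: 35.0
```

Contact hasn't shown yet, so I'll go down in small steps.

```bash
python3 -m pendant '[0.2,0,0,0.01,0,0,0, 0.2,0,0,0.01,0,0,0, 0.2,0,0,0.01,0,0,0]'; python3 -m pendant '[0.2,0,0,0.01,0,0,0, 0.2,0,0,0.01,0,0,0, 0.2,0,0,0.01,0,0,0]'
```

```text
clock: 17.6
tool_pos: [0.5485, -0.3121, 0.0221]
eef_rot: [0.685, 0.729, -0.0, 0.0]
contact_force: [-2.7, 2.0, 7.5]
opening: 0.359
finger_force: 35.0
clock: 17.9
tool_pos: [0.5486, -0.3121, 0.0221]
eef_rot: [0.685, 0.729, -0.0, 0.0]
contact_force: [-4.8, 3.0, 18.9]
opening: 0.359
finger_force: 35.0
```

The part is resting on the pad. I'll ease the load, release and lift.

```bash
python3 -m pendant '[0.2,0,0,-0.015,0,0,0, 0.2,0,0,-0.015,0,0,0, 0.38,0,0,-0.015,0,0,0, 0.55,0,0,-0.015,0,0,0, 0.55,0,0,-0.015,0,0,0, 0.55,0,0,-0.015,0,0,0, 0.55,0,0,-0.08,0,0,0, 0.55,0,0,-0.25,0,0,0, 0.55,0,0,-0.5,0,0,0, 0.55,0,0,-0.8,0,0,0, 0.55,0,0,-1,0,0,0, 0.55,0,0,-1,0,0,0]'
python3 -m pendant '[0.55,0.15,0,-0.1,0,0,0, 0.55,0.4,0,-0.2,0,0,0, 0.55,0.7,0,-0.3,0,0,0, 0.55,0.95,0,-0.3,0,0,0, 0.55,1,0,-0.3,0,0,0, 0.55,1,0,-0.3,0,0,0]'
python3 -m pendant '[0.55,0.15,0,0,0,0,0, 0.55,0.4,0,0,0,0,0, 0.55,0.5,0,0,0,0,0, 0.55,0.5,0,0,0,0,0, 0.55,0.5,0,0,0,0,0]'
python3 - <<'E'
from h import *
s=snap('top');S=snap('scene')
k=lambda i,f:cv2.resize(cv2.convertScaleAbs(i[:,:,::-1],alpha=1.3,beta=20),None,fx=f,fy=f,interpolation=cv2.INTER_CUBIC)
cv2.imwrite('pics/c7.png',np.vstack([k(s['img'][100:300,150:550],2)[:300],k(S['img'][150:300,130:530],2)]))
E
```

```text
clock: 19.1
tool_pos: [0.5515, -0.3136, 0.1749]
eef_rot: [0.685, 0.728, 0.002, 0.005]
contact_force: [0.9, -0.8, 0.1]
opening: 0.549
finger_force: 0.0
clock: 19.7
tool_pos: [0.5391, -0.1606, 0.2141]
eef_rot: [0.684, 0.73, -0.0, -0.001]
contact_force: [-0.4, -0.5, 0.5]
opening: 0.553
finger_force: 0.0
clock: 20.2
tool_pos: [0.5347, -0.0899, 0.2141]
eef_rot: [0.686, 0.728, -0.001, 0.001]
contact_force: [-0.0, 0.2, -0.6]
opening: 0.552
finger_force: 0.0
```

View pics/c7.png

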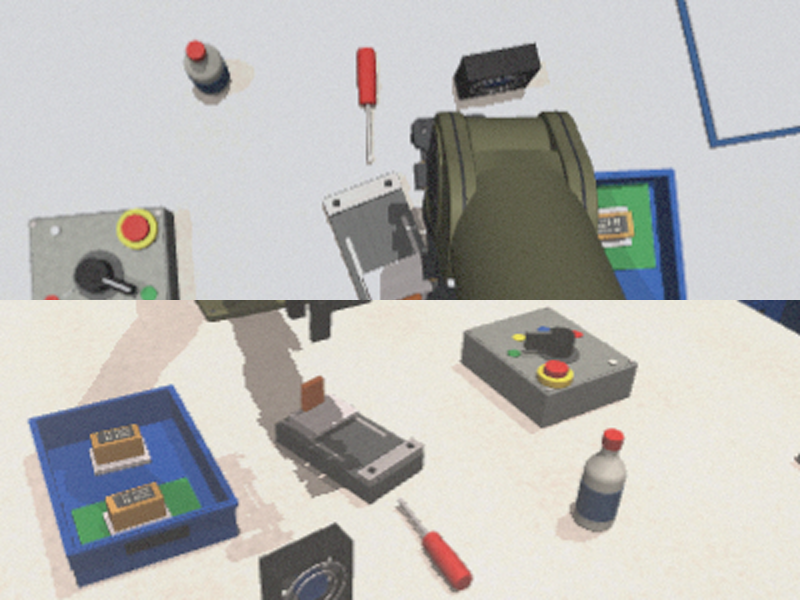

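The part stands upright on the pad (scene crop (135,505)), and the other housing is undisturbed (118,440). The jaw is open, the lever is on green (top crop (130,290)), and the fan, bottle and driver are untouched. I'm handing in.

```bash
python3 -c "from plant import r; print(r.finish_job())"
```

```text
the job is handed in; nothing more can be done
None
```

I've handed the job in: the selector is on green, the jaw is fully open and the housing stands upright on the green pad. It took about 20 s of the 72 s, and the last pictures show nothing else disturbed.

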